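Shut and seal the candy box

ROBOT

A 7-joint arm with a two-finger parallel gripper is mounted at the origin on the work surface. World frame = base frame: x ahead of the robot, y to its left, z up, the work surface at z = 0. Lengths are in m, angles in rad, forces in N, time in s.
With the tool pointing down it reaches from about 0.425 to 0.925 m from the base axis. Payload 6.8 kg.
Tool frame: the origin (TCP) lies between the finger pads; the fingertips stand 25 mm ahead of it and the grasp point (between the pads) lies 6 mm ahead of it (ctrl.tips_ahead is the distance from the TCP to the fingertips, in m); z points along the fingers, y is the line along which they close (so a half turn about z gives the same grasp; the last joint's range is limited). The gripper opens to 88 mm and grips with 3 to 60 N. Pads are 20 mm wide; open, the fingers measure 115 mm over their backs; the gripper's body (75 mm by 178 mm) begins 61 mm behind the grasp point.
Start: joints at [1.175, 0.477, 0.022, 1.555, -0.011, 1.109, -0.083], TCP at [0.192, -0.647, 0.248] pointing down, gripper open.
Joint ranges: [-2.96, 2.96], [-0.34, 2.1], [-1.41, 1.46], [0.24, 2.44], [-1.37, 4.51], [0.17, 1.92], [-2.96, 2.96]. Speed limits (rad/s): [2.39, 2.39, 3.14, 3.14, 3.14, 3.14, 3.14].

INTERFACE

Orientations are given as a rotation vector (axis times angle).
In Python, from station import ctrl gives the robot as it stands.
- The arm moves only by the tool send_rows, never from a script. Its argument "motion" is a list of rows, each a list of 5 numbers: the finger opening in cm, from 0 to 8.78, then the shift along the tool's x, y, z in cm, then the turn about the tool's z in rad. In form: [[fingers, x, y, z, twist], ...]. A call has 1 to 5 rows; each row is the pose to reach, as a shift and turn from the pose commanded when the call began, along the tool's axes at that moment; what a row does not reach only later rows make up. A row lasts 1/10 s, in which the tool goes at most 50 mm and 8.59 degrees, less where a joint would pass 70% of its speed; a pose out of reach is approached as far as the arm can. A call with a gripper value outside its range is refused whole. The fingers move at their own pace and stop on an object; the grip force is fixed at half the most. Time passes only in rows, so rows that repeat a pose let the fingers close. It gives the time, the measured TCP pose, the force, the opening and the grip force at its end, in the units of the state.
- ctrl.state(): the state, without advancing time (a new reading comes with each control period).
- ctrl.snapshot(name): name is "side" or "top"; returns the picture (384x512x3 uint8, blue, green, red); there is no depth.
- ctrl.calibration(name): a dict with "fx", "fy", "cx", "cy" (pixels), "view" (4x4, takes a point from world to camera coordinates). Camera axes: x right, y down, z forward; pixel columns grow to the right and rows downward; lengths in m; the calibration is good to about 2 mm. A picture is of the moment at which its call begins. calibration takes no time and is no camera call.
- ctrl.hand_in(): hands the job in; it is judged then, once.
The state is a dict: "time_s": time; "joint_pos": joint angles; "qd": joint speeds; "joint_efforts": joint torques, N m; "ee_pos": TCP position; "eef_rot": TCP orientation; "force": force on the tool from outside, world axes, zero at the start; "torque": the same for the moment, N m; "gripper_width": finger opening in m; "gripper_force": force on a finger pad.
Only numpy, scipy, OpenCV 4.12 (cv2) and the standard library are available. Lean on these libraries where they do the work, as an engineer would, in place of code of your own. Each camera call takes 0.05 s, during which the arm holds its last target. There are 200 camera calls.

TASK

Seal the airtight candy box against the damp with the closed fingertips, only pressing and never gripping or lifting anything: first press the half-raised flap lid fully shut, then press the long bar latch on the ledge fully down, and last press the round vent stud fully down. Leave the narrow release key unpressed, leave the tea things and the canister where they stand, and finish clear of everything.

Things in the scene. Friction and masses are not known exactly. Their poses are not given: they have to be found in the camera images.
- candy_box: Red plastic candy box, fixed to the cabinet top: 182 mm along its x, 236 mm along its y, rim 65 mm high. Origin on the cabinet top below its middle, z up. The lid hinges along the side at -x (towards the robot); along the +x side runs a flat solid ledge, 46 mm deep (x = 46 to 92 mm), top 66 mm high, carrying three white press keys whose centres lie in a row at x = 70 mm, y = -75, 0 and +75 mm; which key is at which place varies.
- flap_lid (a joint): Angle of the flap lid (rad): 0 is fully shut (a hard stop), growing as it opens; it starts at 0.55 to 1.0. A stiff hinge (about 0.2 N m of friction) keeps it where it is left; it closes by pressing its upper face down.
- lid_hinge (a point): On the lid's hinge line, midway along it, at the lid's upper face: 71 mm above the cabinet top when shut, at x = -90 mm, y = 0 in the box's frame (shifts by up to 6 mm when the lid is up).  The lid is a red panel 135 mm from hinge to free edge, 236 mm along the hinge, 6 mm thick. This frame turns with the lid: its x runs from hinge to free edge, z out of the upper face.
- lid_edge (a point): Middle of the lid's free edge, on its upper face, 135 mm from the hinge line. Shut, it lies 71 mm above the cabinet top at x = 45 mm, y = 0 in the box's frame.
- bar_latch (a joint): Travel of the bar latch (m): 0 up, 0.008 fully down (hard stop). About 3 N moves it, and it stays where it is left.
- bar_latch_top (a point): Centre of the top of the bar latch: the white key 50 mm long along the ledge (box y) and 22 mm across. Its cap stands 12 mm above the ledge and goes straight down 8 mm.
- vent_stud (a joint): Travel of the vent stud (m): 0 up, 0.008 fully down (hard stop). About 3 N moves it, and it stays where it is left.
- vent_stud_top (a point): Centre of the top of the vent stud: the white round key, 28 mm in diameter. Its cap stands 12 mm above the ledge and goes straight down 8 mm.
- release_key (a joint): Travel of the release key (m): 0 up, 0.008 down. A spring (1.4 to 5 N) pushes it back up. It is to be left alone.
- release_key_top (a point): Centre of the top of the release key: the narrow white key, 12 mm along the ledge (box y) and 36 mm across it (box x). Its cap stands 12 mm above the ledge and goes straight down 8 mm.
- canister: Closed stainless steel tea canister, 77 mm in diameter, 98 mm tall, standing loose beside the box on its +y side. Origin at the centre of its underside. A bystander.
- tray: Green melamine tray, fixed, 320 by 210 mm, rim 18 mm high, to the robot's right of the box. Origin at the centre of its underside.
- teapot: White ceramic teapot, loose on the tray, body 112 mm in diameter, 112 mm tall; spout along its +x, handle along -x. Origin at the centre of its underside. A bystander.
- cup1: Small glass cup, 54 mm in diameter, 50 mm tall, loose on the tray. Origin at the centre of its underside. A bystander.
- cup2: Small glass cup like cup1, loose on the tray. A bystander.

How it is judged:
By the outcome, as a careful person would: the job done as asked, in the order asked, and still so for the second after the job is handed in, with the robot touching nothing.
It also fails if it takes over 40 s, if anything falls off the work surface, if the arm or the gripper's body presses on something with over 40 N, if the wrist force passes 120 N, or if a joint passes its speed limit or range.

## Working session

There is one attempt and no reset: what is moved stays moved. The work goes in short steps, Python scripts to look and compute and a tool call to move; the robot and the scene stay as the last step left them, time stands still between calls to the robot, and variables do not carry over. Pictures are saved under pics/ and viewed, at most 10 in all, crops included, and the job is handed in when it is done.

Besides the shell and the picture viewer there is one more tool, called after ">>>" as a command line: name --pt "numbers of a row" for each row, then --argument value for the rest. send_rows: Moves the arm, as the interface text tells. Its arguments: {"type":"object","properties":{"motion":{"type":"array"}},"required":["motion"]}

```bash
mkdir -p pics; python3 - <<'E'
from station import ctrl
import cv2
for n in("side","top"):
    cv2.imwrite(f"pics/{n}0.png",ctrl.snapshot(n)); c=ctrl.calibration(n); print(n,c)
s=ctrl.state();print(s, ctrl.tips_ahead)
E
```

```text
side {'fx': 471.3978328234825, 'fy': 471.3978328234825, 'cx': 253.0018892561948, 'cy': 194.48105477983646, 'view': array([[ 0.98289937, -0.18413724, -0.00151669, -0.5052385 ],
       [-0.09197742, -0.48379414, -0.87033522,  0.06830139],
       [ 0.15952736,  0.85559144, -0.49245742,  1.22166459],
       [ 0.        ,  0.        ,  0.        ,  1.        ]])}
top {'fx': 390.29028346295337, 'fy': 390.29028346295337, 'cx': 258.335159257868, 'cy': 193.0747112272987, 'view': array([[ 0.02439837, -0.99969394,  0.00409305, -0.12903421],
       [-0.99803238, -0.02459396, -0.05767587,  0.5132477 ],
       [ 0.05775888, -0.0026778 , -0.99832697,  1.03007254],
       [ 0.        ,  0.        ,  0.        ,  1.        ]])}
{'time_s': 0.1, 'joint_pos': array([ 1.17487834,  0.47772356,  0.02239819,  1.55631527, -0.01149658,
        1.10934052, -0.08307447]), 'qd': array([-0.00058688, -0.00259465,  0.00023077, -0.00277515, -0.00218653,
        0.00149374, -0.00174317]), 'joint_efforts': array([ 4.27941908e-03, -5.84090889e+01,  1.53971683e+00, -2.73314166e+01,
       -5.43377933e-02,  1.31927698e-02,  6.62165985e-05]), 'ee_pos': array([ 0.19142227, -0.64676711,  0.24679166]), 'eef_rot': array([-3.10752223e+00, -4.50310366e-01,  6.03351671e-04]), 'force': array([-0.22854401,  0.27534529, -0.2611916 ]), 'torque': array([-0.02434629,  0.01642019, -0.0348604 ]), 'gripper_force': 0.0, 'gripper_width': 0.08776254687699533} 0.025
```

View pics/top0.png

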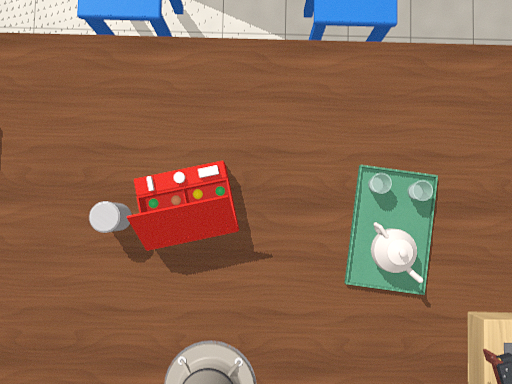

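View pics/side0.png

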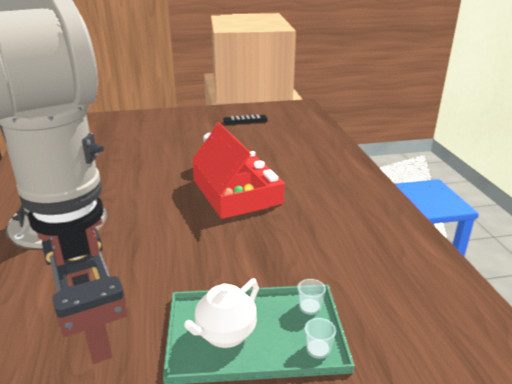

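The top view shows the keys, left to right: narrow release key (150,184), round stud (179,178), bar latch (208,171). The lid is half open, with its free edge running from (128,218) to (233,196). The canister is at (105,217). The side view agrees.

```bash
cat > h.py <<'E'
import numpy as np, cv2
from station import ctrl
from scipy.spatial.transform import Rotation as R
def back(n,uv,z):
    c=ctrl.calibration(n);V=c["view"];Rm=V[:3,:3];o=-Rm.T@V[:3,3]
    d=Rm.T@np.array([(uv[0]-c["cx"])/c["fx"],(uv[1]-c["cy"])/c["fy"],1]);return o+d*(z-o[2])/d[2]
def proj(n,p):
    c=ctrl.calibration(n);q=c["view"][:3,:3]@np.asarray(p)+c["view"][:3,3];return c["fx"]*q[0]/q[2]+c["cx"],c["fy"]*q[1]/q[2]+c["cy"]
def shift(p):  # cm along tool axes from the present pose to TCP p
    s=ctrl.state();return 100*R.from_rotvec(s["eef_rot"]).inv().apply(np.asarray(p)-s["ee_pos"])
E
python3 - <<'E'
from h import *
im=cv2.imread("pics/top0.png")
sub=im[155:200,130:235]
m=(sub.min(2)>150).astype(np.uint8)
n,l,st,ce=cv2.connectedComponentsWithStats(m)
P=[]
for i in range(1,n):
    if st[i][4]>20:
        uv=ce[i]+[130,155];p=back("top",uv,.078);P.append(p);print(st[i],uv,p.round(4))
P.sort(key=lambda p:p[1]);P=np.array(P)
d=P[-1]-P[0];yaw=np.arctan2(-d[0],d[1]);print("yaw",yaw,np.linalg.norm(d))
ex=np.array([np.cos(yaw),np.sin(yaw),0]);ey=np.array([-np.sin(yaw),np.cos(yaw),0])
o=P.mean(0)-.07*ex;o[2]=0;print("origin",o)
hinge=o-.09*ex+[0,0,.071]
for th in np.arange(.5,1.05,.1):
    e=hinge+.135*(np.cos(th)*ex+np.array([0,0,np.sin(th)]))
    print(round(th,2),[np.round(proj(n,e+s*.118*ey)).tolist() for n in("top","side") for s in(1,-1)],e.round(3))
cv2.imwrite("pics/c1.png",np.hstack([cv2.resize(im[140:260,80:250],None,fx=2.3,fy=2.3,interpolation=2),cv2.resize(cv2.imread("pics/side0.png")[115:235,170:340],None,fx=2.3,fy=2.3,interpolation=2)]))
print("rot",R.from_rotvec(ctrl.state()["eef_rot"]).as_matrix().round(3))
E
```

```text
[ 68  10  21  13 186] [207.87634409 170.79032258] [0.5658 0.0124 0.078 ]
[ 43  17  12  11 105] [178.75238095 177.03809524] [0.5481 0.0853 0.078 ]
[16 21  8 15 79] [149.41772152 183.13924051] [0.5309 0.1585 0.078 ]
yaw 0.23446959698861194 0.15014358734597485
origin [0.4801961  0.06911362 0.        ]
0.5 [[128.0, 202.0], [226.0, 181.0], [230.0, 132.0], [264.0, 163.0]] [0.508 0.076 0.136]
0.6 [[127.0, 205.0], [226.0, 184.0], [228.0, 128.0], [261.0, 160.0]] [0.501 0.074 0.147]
0.7 [[126.0, 208.0], [227.0, 187.0], [225.0, 125.0], [259.0, 156.0]] [0.493 0.072 0.158]
0.8 [[126.0, 212.0], [227.0, 191.0], [222.0, 122.0], [255.0, 153.0]] [0.484 0.07  0.168]
0.9 [[125.0, 216.0], [228.0, 195.0], [218.0, 120.0], [252.0, 151.0]] [0.474 0.068 0.177]
1.0 [[125.0, 221.0], [229.0, 199.0], [215.0, 118.0], [247.0, 149.0]] [0.464 0.065 0.185]
rot [[ 0.959  0.284 -0.001]
 [ 0.284 -0.959  0.002]
 [-0.    -0.002 -1.   ]]
```

View pics/c1.png

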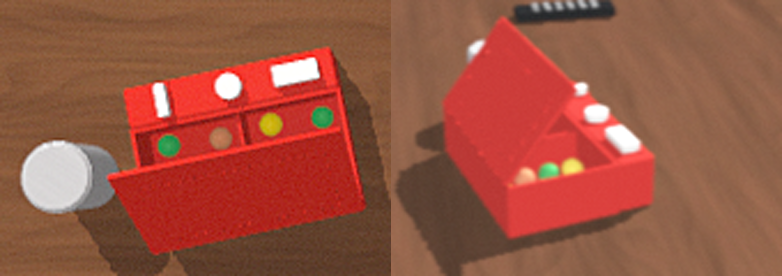

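```bash
cat >> h.py <<'E'
O=np.array([.4802,.0691,0]);Y=.2345
B=R.from_euler("z",Y)
def box(x,y,ztip): # TCP in world for the tips at box-frame x,y and height
    return O+B.apply([x,y,ztip+.025])
def where():
    s=ctrl.state();t=B.inv().apply(s["ee_pos"]-O);print("box xy mm",(t[:2]*1e3).round(1),"tip z mm",round(1e3*(t[2]-.025),1),"F",s["force"].round(1),"t",round(s["time_s"],2),"w",round(s["gripper_width"],4))
E
python3 -c "
from h import *
where();print(shift(box(-.022,0,.235)))"
```

```text
box xy mm [-447.2 -629.2] tip z mm 221.8 F [-0.2  0.3 -0.3] t 0.1 w 0.0878
[ 45.81337476 -60.56420048  -1.22766431]
```

>>> send_rows --pt "0 3 -4 -1.5 0" --pt "0 6 -8 -1.5 0" --pt "0 9 -12 -1.5 0" --pt "0 12 -16 -1.5 0" --pt "0 15 -20 -1.5 0"

```text
time_s: 0.6
ee_pos: [0.2782, -0.4127, 0.2624]
eef_rot: [-3.109, -0.45, 0.0]
force: [1.5, 0.7, 0.4]
gripper_width: 0.0514
gripper_force: 0.0
```

>>> send_rows --pt "0 3 -4 0 0" --pt "0 6 -8 0 0" --pt "0 9 -12 0 0" --pt "0 12 -16 0 0" --pt "0 15 -20 0 0"

```text
time_s: 1.1
ee_pos: [0.365, -0.1786, 0.2626]
eef_rot: [3.109, 0.45, -0.0]
force: [0.9, -0.2, 1.1]
gripper_width: 0.0112
gripper_force: 0.0
```

```bash
python3 -c "
from h import *
where();print(shift(box(-.022,0,.235)))"
```

```text
box xy mm [-169.6 -214.1] tip z mm 237.6 F [ 0.9 -0.2  1.1] t 1.1 w 0.0112
[ 15.87110012 -20.60070984   0.25586972]
```

>>> send_rows --pt "0 4 -5 0 0" --pt "0 8 -10 0 0" --pt "0 12 -15.5 0 0" --pt "0 15 -19.5 0 0" --pt "0 15.7 -20.5 0 -0.05"

```text
time_s: 1.6
ee_pos: [0.4547, 0.0547, 0.2627]
eef_rot: [3.097, 0.528, 0.0]
force: [0.9, -1.1, -0.2]
gripper_width: 0.0002
gripper_force: 0.0
```

>>> send_rows --pt "0 0 0 0 0" --pt "0 0 0 0 0"

```text
time_s: 1.8
ee_pos: [0.4543, 0.0536, 0.2623]
eef_rot: [-3.096, -0.532, 0.002]
force: [0.3, -0.7, -0.4]
gripper_width: 0.0004
gripper_force: 0.0
```

```bash
python3 - <<'E'
from h import *
where();print(shift(box(-.022,0,.235)), R.from_rotvec(ctrl.state()["eef_rot"]).as_matrix()[:2,0])
for th in(.95,.8,.65,.5,.35,.2,.1,0):
    print(th,shift(box(-.09+.12*np.cos(th)-.01,0,.071+.12*np.sin(th))).round(2))
cv2.imwrite("pics/c2.png",np.hstack([cv2.resize(ctrl.snapshot("top")[120:290,60:280],None,fx=1.8,fy=1.8),cv2.resize(ctrl.snapshot("side")[60:230,150:370],None,fx=1.8,fy=1.8)]))
E
```

```text
box xy mm [-28.8  -9. ] tip z mm 237.3 F [ 0.3 -0.7 -0.4] t 1.8 w 0.0004
[ 0.7711039  -0.82475017  0.22745629] [0.94265033 0.33378058]
0.95 [-0.04 -0.91  6.87]
0.8 [ 1.34 -0.76  8.02]
0.65 [ 2.52 -0.64  9.36]
0.5 [ 3.5  -0.53 10.87]
0.35 [ 4.24 -0.45 12.51]
0.2 [ 4.72 -0.4  14.24]
0.1 [ 4.9  -0.38 15.43]
0 [ 4.96 -0.37 16.62]
```

View pics/c2.png

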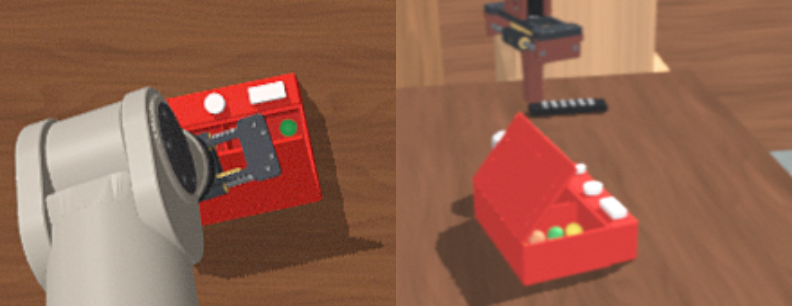

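The gripper is closed and hovering above the lid, and nothing has been touched.

>>> send_rows --pt "0 0 -0.9 2 0.1" --pt "0 0 -0.9 4 0.1" --pt "0 0 -0.9 5.5 0.1" --pt "0 0 -0.9 6.5 0.1" --pt "0 0.2 -0.9 7 0.1"

```text
time_s: 2.4
ee_pos: [0.4528, 0.0605, 0.1919]
eef_rot: [3.119, 0.369, -0.002]
force: [0.3, 0.2, -0.2]
gripper_width: 0.0007
gripper_force: 0.0
```

```bash
python3 - <<'E'
from h import *
where();print(R.from_rotvec(ctrl.state()["eef_rot"]).as_matrix()[:2,0])
for th in(.8,.65,.5,.35,.2,.1,0):
    print(th,shift(box(-.09+.12*np.cos(th)-.01,0,.071+.12*np.sin(th))).round(2))
E
```

```text
box xy mm [-28.6  -2. ] tip z mm 166.9 F [ 0.3  0.2 -0.2] t 2.4 w 0.0007
[0.97241589 0.23324861]
0.8 [ 1.23 -0.2   0.98]
0.65 [ 2.42 -0.2   2.32]
0.5 [ 3.4  -0.2   3.83]
0.35 [ 4.14 -0.2   5.46]
0.2 [ 4.64 -0.2   7.19]
0.1 [ 4.82 -0.2   8.38]
0 [ 4.88 -0.2   9.58]
```

>>> send_rows --pt "0 0 -0.1 0.7 0" --pt "0 0.4 -0.1 1.4 0" --pt "0 1.0 -0.1 2.0 0" --pt "0 1.6 -0.1 2.6 0" --pt "0 2.2 -0.1 3.2 0"

```text
time_s: 2.9
ee_pos: [0.4749, 0.0681, 0.16]
eef_rot: [3.119, 0.372, -0.001]
force: [-1.2, -0.2, 1.0]
gripper_width: 0.0002
gripper_force: 0.6
```

>>> send_rows --pt "0 0.4 0 0.6 0" --pt "0 0.8 0 1.2 0" --pt "0 1.1 0 1.8 0" --pt "0 1.4 0 2.4 0" --pt "0 1.7 0 3.0 0"

```text
time_s: 3.4
ee_pos: [0.4912, 0.0723, 0.1301]
eef_rot: [-3.119, -0.373, 0.0]
force: [-1.6, 0.5, 1.4]
gripper_width: 0.0006
gripper_force: 0.6
```

```bash
python3 - <<'E'
from h import *
where()
for th in(.2,.1,0):
    print(th,shift(box(-.09+.12*np.cos(th)-.01,0,.071+.12*np.sin(th))).round(2))
E
```

```text
box xy mm [11.5  0.5] tip z mm 105.1 F [-1.6  0.5  1.4] t 3.4 w 0.0006
0.2 [0.61 0.05 1.03]
0.1 [0.79 0.05 2.22]
0 [0.85 0.05 3.41]
```

Contact is light and the lid is following. I'll continue down.

>>> send_rows --pt "0 0.3 0 0.6 0" --pt "0 0.5 0 1.2 0" --pt "0 0.7 0 1.8 0" --pt "0 0.8 0 2.4 0" --pt "0 0.8 0 2.9 0"

```text
time_s: 3.9
ee_pos: [0.4995, 0.0742, 0.1013]
eef_rot: [-3.119, -0.373, -0.002]
force: [0.5, 0.0, 1.0]
gripper_width: 0.0004
gripper_force: 0.6
```

>>> send_rows --pt "0 0 0 0.2 0" --pt "0 0 0 0.4 0" --pt "0 0 0 0.5 0"

```text
time_s: 4.2
ee_pos: [0.4992, 0.0742, 0.0967]
eef_rot: [-3.119, -0.373, -0.001]
force: [0.9, 0.6, 0.9]
gripper_width: 0.0003
gripper_force: 0.6
```

```bash
python3 - <<'E'
from h import *
where()
E
```

```text
box xy mm [19.6  0.5] tip z mm 71.7 F [0.9 0.6 0.9] t 4.2 w 0.0003
```

>>> send_rows --pt "0 0 0 0.1 0" --pt "0 0 0 0.2 0" --pt "0 0 0 0.2 0"

```text
time_s: 4.5
ee_pos: [0.4993, 0.0742, 0.0961]
eef_rot: [3.119, 0.372, 0.001]
force: [-4.9, -0.3, 15.0]
gripper_width: 0.0006
gripper_force: 7.9
```

>>> send_rows --pt "0 0 0 0.1 0" --pt "0 0 0 0.2 0" --pt "0 0 0 0.2 0"

```text
time_s: 4.8
ee_pos: [0.4993, 0.0742, 0.0958]
eef_rot: [3.117, 0.372, 0.002]
force: [-9.5, -2.7, 35.1]
gripper_width: 0.0005
gripper_force: 17.8
```

```bash
python3 - <<'E'
from h import *
where()
E
```

```text
box xy mm [19.8  0.6] tip z mm 70.8 F [-9.5 -2.7 35.1] t 4.8 w 0.0005
```

The lid is hard against its stop at 71 mm with 35 N on it. I'll lift and move above the bar latch.

>>> send_rows --pt "0 0 0 -1.5 0" --pt "0 0 0 -4 0" --pt "0 2.5 3.5 -4.2 0" --pt "0 5 7.5 -4.2 0" --pt "0 5 7.5 -4.2 0"

```text
time_s: 5.3
ee_pos: [0.5687, 0.0069, 0.1348]
eef_rot: [3.118, 0.359, 0.004]
force: [-0.3, -0.5, -0.3]
gripper_width: 0.0007
gripper_force: 0.0
```

>>> send_rows --pt "0 0 0 0 0"

```text
time_s: 5.4
ee_pos: [0.5651, 0.0118, 0.1342]
eef_rot: [-3.12, -0.369, 0.001]
force: [-0.5, 0.3, -0.5]
gripper_width: 0.0006
gripper_force: 0.0
```

```bash
python3 - <<'E'
from h import *
where();print(shift(box(.07,-.075,.085)))
cv2.imwrite("pics/c3.png",np.hstack([cv2.resize(ctrl.snapshot("top")[120:290,60:280],None,fx=1.8,fy=1.8),cv2.resize(ctrl.snapshot("side")[80:250,150:370],None,fx=1.8,fy=1.8)]))
E
```

```text
box xy mm [ 69.2 -75.4] tip z mm 109.2 F [-0.5  0.3 -0.5] t 5.4 w 0.0006
[ 0.07932585 -0.04207893  2.42228048]
```

View pics/c3.png

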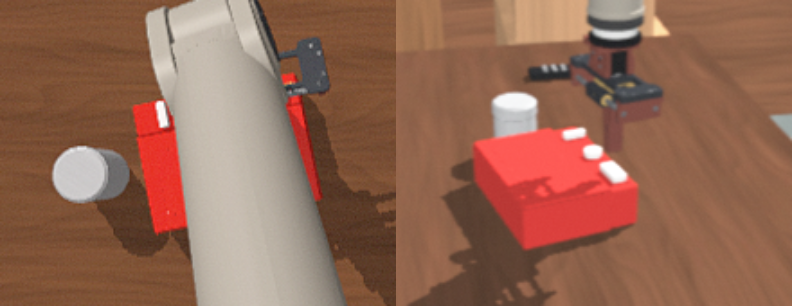

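The lid is shut, and the tips are directly above the bar latch (side crop: tips at (613,150), bar at (613,172)). I'll press it.

>>> send_rows --pt "0 0.1 0 1.5 0" --pt "0 0.1 0 2.8 0" --pt "0 0.1 0 3.3 0" --pt "0 0.1 0 3.7 0" --pt "0 0.1 0 4.0 0"

```text
time_s: 6.0
ee_pos: [0.5654, 0.0137, 0.0951]
eef_rot: [3.119, 0.373, -0.003]
force: [-12.8, -0.8, 34.0]
gripper_width: 0.0005
gripper_force: 17.1
```

>>> send_rows --pt "0 0 0 0.1 0" --pt "0 0 0 0.2 0" --pt "0 0 0 0.2 0"

```text
time_s: 6.3
ee_pos: [0.5654, 0.0138, 0.0951]
eef_rot: [3.118, 0.373, -0.002]
force: [-11.8, -1.4, 27.9]
gripper_width: 0.0006
gripper_force: 13.8
```

```bash
python3 - <<'E'
from h import *
where()
E
```

```text
box xy mm [ 70.  -73.6] tip z mm 70.1 F [-11.8  -1.4  27.9] t 6.3 w 0.0006
```

The bar latch is at its stop (70 mm, 28 N). Next I'll lift and go to the stud.

>>> send_rows --pt "0 0 0 -1.5 0" --pt "0 0 0 -3.7 0" --pt "0 0 -3.7 -4 0" --pt "0 0 -7.4 -4 0" --pt "0 0 -7.4 -4 0"

```text
time_s: 6.8
ee_pos: [0.5478, 0.0911, 0.1337]
eef_rot: [-3.115, -0.384, -0.003]
force: [0.5, 0.2, 0.5]
gripper_width: 0.0006
gripper_force: 0.0
```

>>> send_rows --pt "0 0 0 0 0"

```text
time_s: 6.9
ee_pos: [0.5487, 0.0858, 0.1329]
eef_rot: [3.119, 0.376, 0.001]
force: [0.2, -0.3, -0.2]
gripper_width: 0.0003
gripper_force: 0.0
```

```bash
python3 - <<'E'
from h import *
where();print(shift(box(.07,0,.070)))
E
```

```text
box xy mm [70.5  0.3] tip z mm 107.9 F [ 0.2 -0.3 -0.2] t 6.9 w 0.0003
[-0.05687898  0.0340384   3.78920453]
```

>>> send_rows --pt "0 0 0 1.5 0" --pt "0 0 0 2.7 0" --pt "0 0 0 3.2 0" --pt "0 0 0 3.6 0" --pt "0 0 0 3.9 0"

```text
time_s: 7.4
ee_pos: [0.5486, 0.0838, 0.0949]
eef_rot: [3.117, 0.37, -0.003]
force: [-13.9, -6.3, 44.8]
gripper_width: 0.0004
gripper_force: 22.3
```

>>> send_rows --pt "0 0 0 0.1 0" --pt "0 0 0 0.2 0" --pt "0 0 0 0.2 0"

```text
time_s: 7.7
ee_pos: [0.5486, 0.0838, 0.095]
eef_rot: [3.116, 0.37, -0.001]
force: [-14.6, -6.6, 38.7]
gripper_width: 0.0004
gripper_force: 19.2
```

```bash
python3 - <<'E'
from h import *
where()
E
```

```text
box xy mm [70.  -1.6] tip z mm 70.0 F [-14.6  -6.6  38.7] t 7.7 w 0.0004
```

The stud is at its stop too. I'll retreat straight up, then to the right and clear of the view.

>>> send_rows --pt "0 0 0 -2 0" --pt "0 0 0 -6 0" --pt "0 0 0 -10 0" --pt "0 0 0 -14 0" --pt "0 0 3 -17 0"

```text
time_s: 8.2
ee_pos: [0.5555, 0.0604, 0.2644]
eef_rot: [-3.116, -0.383, -0.004]
force: [0.7, 0.2, -0.5]
gripper_width: 0.0003
gripper_force: 0.0
```

>>> send_rows --pt "0 0 4 0 0" --pt "0 0 8 0 0" --pt "0 0 12 0 0" --pt "0 0 16 0 0" --pt "0 0 19 0 0"

```text
time_s: 8.7
ee_pos: [0.6005, -0.1319, 0.2611]
eef_rot: [3.119, 0.369, -0.001]
force: [0.5, 1.0, -1.2]
gripper_width: 0.0003
gripper_force: 0.0
```

>>> send_rows --pt "0 0 1 0 0" --pt "0 0 1 0 0" --pt "0 0 1 0 0" --pt "0 0 1 0 0"

```text
time_s: 9.1
ee_pos: [0.6028, -0.1358, 0.2618]
eef_rot: [-3.118, -0.378, -0.0]
force: [-0.1, 0.7, -0.4]
gripper_width: 0.0009
gripper_force: 0.0
```

```bash
python3 - <<'E'
from h import *
where()
cv2.imwrite("pics/c4.png",np.hstack([cv2.resize(ctrl.snapshot("top")[120:290,60:280],None,fx=1.8,fy=1.8),cv2.resize(ctrl.snapshot("side")[80:250,150:370],None,fx=1.8,fy=1.8)]))
E
```

```text
box xy mm [  71.6 -227.8] tip z mm 236.8 F [-0.1  0.7 -0.4] t 9.1 w 0.0009
```

View pics/c4.png

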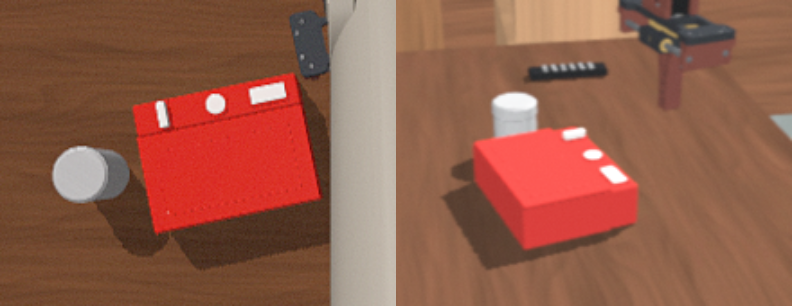

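The lid is flat shut. The bar (613,175) and stud (593,155) are sunk, the release key (573,133) is still raised, and the canister is in place.

```bash
python3 -c "
from station import ctrl
print(ctrl.hand_in())"
```

```text
the job is handed in; nothing more can be done
None
```

The job is handed in: lid, then bar latch, then vent stud were each pressed to a hard stop in that order, the release key and canister look untouched, the arm stayed well clear of the tea things, and it finished clear of everything at about 9 s.

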